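Hold the hidden bolt head of the creeping tube rotator

ROBOT

A 6-joint arm with a two-finger parallel gripper is mounted at the origin on the work surface. World frame = base frame: x ahead of the robot, y to its left, z up, the work surface at z = 0. Lengths are in m, angles in degrees, forces in N, time in s.
With the tool pointing down it reaches from about 0.25 to 0.725 m from the base axis. Payload 9.7 kg.
Tool frame: the origin (TCP) lies at the very end of the fingers, on their centre line; the grasp point (between the pads) lies 19 mm behind it; y points along the fingers, x is the direction in which the jaws open and shut, and the axes are right-handed (so a half turn about y gives the same grasp; the last joint's range is limited). The gripper opens to 85 mm and grips with 20 to 120 N. Pads are 22 mm wide; open, the fingers measure 114 mm over their backs; the gripper's body (76 mm by 85 mm) begins 54 mm behind the grasp point. The pads swing forward as they close: fully open they stand 13 mm farther back than shut.
Start: joints at [-67.552, 4.979, 10.078, 95.1, 0, 90], TCP at [0.21, -0.508, 0.231] pointing down, gripper open.
Joint ranges: [-179.16, 179.16], [-48.56, 103.87], [-65.8, 70.77], [-126.05, 130.52], [-82.76, 87.17], [-180, 180]. Speed limits (degrees/s): [127.2, 127.2, 147.25, 180, 180, 180].

INTERFACE

Orientations are given as [roll, pitch, yaw] about the fixed x, y, z axes, in that order (R = Rz(yaw) Ry(pitch) Rx(roll)).
In Python, from workcell import bot gives the robot as it stands.
- The arm moves only by the shell command python3 -m jog 'ROWS' [FORCE]. ROWS is JSON, a list of rows, each a list of 7 numbers: the closure, from 0 (fully open) to 1 (shut), then the shift along the world's x, y, z in units of 25 mm (1.0 is 25 mm), then the turn, a rotation vector about the world's x, y, z in units of 5 degrees (1.0 is 5 degrees). A call has 1 to 5 rows; each row is the pose to reach, as a shift and turn from the pose commanded when the call began; what a row does not reach only later rows make up. A row lasts 1/10 s, in which the tool goes at most 50 mm and 8.59 degrees, less where a joint would pass 70% of its speed; a pose out of reach is approached as far as the arm can. A call with a gripper value outside its range is refused whole. The fingers move at their own pace and stop on an object; FORCE is the grip in N (left out, the last holds). Time passes only in rows, so rows that repeat a pose let the fingers close. It gives the time, the measured TCP pose, the force and the opening at its end, in the units of the state.
- bot.get_obs(): the state, without advancing time (a new reading comes with each control period).
- bot.camera(name): name is "scene" or "side" or "wrist"; returns (picture, depth): 400x640x3 uint8, red, green, blue; 400x640 float32, m along the optical axis (not along the pixel's ray), 0 where there is no reading.
- bot.camera_model(name): a dict with "fx", "fy", "cx", "cy" (pixels), "rvec" (rotation vector, rad) and "tvec" (3), from world to camera coordinates, as OpenCV has them; the wrist camera has in their place "tool_from_camera" (4x4, takes a point from camera to tool coordinates, whose origin is the TCP and whose axes are the tool frame's). Camera axes: x right, y down, z forward; pixel columns grow to the right and rows downward; lengths in m; the calibration is good to about 2 mm. A picture is of the moment at which its call begins: read the wrist's pose just before it. camera_model takes no time and is no camera call.
- bot.job_done(): hands the job in, once; it reports no verdict.
Trained networks look in the newest picture that a camera, given by its name, has taken for a name from the list of things; names that differ only in an ending like _2 or _b are one class to them, and where a whole thing is asked for, a point or a joint stands for the part that bears it (a point fixed in the world has none). Each returns a list of dicts, best first, with "conf" (0 to 1); they miss things now and then, are a little off and sometimes report something else, mostly with a low value. They report only what shows in the picture. A call takes as long as a camera call.
- bot.regions_of(camera, label): "pixels" (400x640 bool, what is visible of it) and "point" ([row, column] in pixels, amid what is visible of it).
The state is a dict: "time": time; "q": joint angles; "qd": joint speeds; "joint_efforts": joint torques, N m; "ee_pos": TCP position; "tcp_rot": TCP orientation; "wrist_force": force on the tool from outside, world axes, zero at the start; "torque": the same for the moment, N m; "opening": finger opening in m.
Only numpy, scipy, OpenCV 4.12 (cv2) and the standard library are available. Lean on these libraries where they do the work, as an engineer would, in place of code of your own. Each camera call takes 0.05 s, during which the arm holds its last target. There are 200 camera calls.

TASK

The small tube rotator on the lab bench is still creeping round, and a colleague wants to undo the nut on the front of its wheel with the yellow tube uppermost. Reach down into the narrow gap behind the bracket, wait until the yellow tube has come round to the top, then grip the hexagonal bolt head on the axle firmly between the fingers so that the wheel stops there, and finish while still holding it from turning. Do not touch the wheel or its tubes, and leave everything else on the bench where it is.

Things in the scene. Friction and masses are not known exactly. Their poses are not given: they have to be found in the camera images.
- rotator: The tube rotator, fixed to the bench: white base plate 210 x 120 x 12 mm (x from -140 to +70 mm). Origin on the bench surface right below the bolt head's centre; x points from the wheel (front, roughly towards the robot) to the rear, y along the gap, z up.
- bracket_top (a point): Middle of the top edge of the bracket: upright aluminium plate 70 mm wide in y, 8 mm thick (rotator x from -27 to -19 mm), top 131 mm above the bench.
- guard_top (a point): Middle of the top edge of the guard: upright grey plate 110 mm wide in y, 6 mm thick (rotator x from +33 to +39 mm), top 125 mm above the bench. The gap between bracket and guard is 52 mm wide in x, open above and at both ends; only the bolt head and a brass collar are in it.
- bolt_head: Steel hexagonal bolt head on the axle, in the gap behind the bracket: 24 mm across flats, 22 mm long. Origin at its centre, 105 mm above the bench; x along the axle. A brass collar 18 mm in diameter fills the 8 mm between it and the bracket; behind it 22 mm are free up to the guard. It turns with the wheel; at rotor = 0 two of its flats are upright and face the rotator's +y and -y.
- head_center (a point): Centre of the bolt head, 105 mm above the bench.
- rotor (a joint): Angle (rad) of axle, wheel and bolt head about the rotator's x axis; 0 with the yellow tube uppermost. It starts between -2.0 and -1.0, and a slipping friction drive (0.08 N m) turns it steadily at about +0.1 rad/s unless it is held, so the yellow tube comes over from the +y side and passes the top once, 10 to 20 s after the start.
- wheel: Blue wheel in front of the bracket, 96 mm in diameter, with six tubes parallel to the axle round it, five white with blue caps and one all yellow; tubes and caps reach from 52 to 108 mm in front of the bolt head's centre, and the wheel's top is 153 mm above the bench. Not to be touched. Origin at the bolt head's centre.
- yellow_tube (a point): Point on the yellow tube, in the plane of the wheel, 36 mm from the axle and 80 mm in front of the bolt head's centre.
- wrench: Bystander: steel wrench 150 mm long, lying flat on the bench on the rotator's +y side. Origin under its middle.
- slide_box: Bystander: orange slide box 80 x 35 x 30 mm on the rotator's -y side. Origin at the centre of its underside.
- tube_rack: Bystander: blue rack 90 x 170 mm with large white tubes with blue caps, 108 mm high. Origin at the centre of its underside.
- tip_box: Bystander: blue box with white lid, 122 x 87 x 70 mm. Origin at the centre of its underside.
- strip_rack: Bystander: orange open rack 60 x 200 x 35 mm. Origin at the centre of its underside.
- wash_bottle: Bystander: bottle with red cap, 64 mm in diameter, 130 mm high. Origin at the centre of its underside.
- reagent_jar: Bystander: amber jar, 68 mm in diameter, 75 mm high. Origin at the centre of its underside.

How it is judged:
By the outcome, as a careful person would: the job done as asked, in the order asked, and still so for the second after the job is handed in, while the arm keeps its last pose, push and grip.
It also fails if it takes over 58 s, if anything falls off the work surface, if the arm or the gripper's body presses on something with over 40 N, if the wrist force passes 120 N, or if a joint passes its speed limit or range.

## Working session

There is one attempt and no reset: what is moved stays moved. The work goes in short steps, Python scripts to look and compute and a shell command to move; the robot and the scene stay as the last step left them, time stands still between calls to the robot, and variables do not carry over. Pictures are saved under pics/ and viewed, about 8 in all and at most 12, crops included, and the job is handed in when it is done.

```bash
mkdir -p pics; ls
cat > h.py <<'E'
import numpy as np,cv2
from workcell import bot
def cloud(name,d):
    m=bot.camera_model(name);R=cv2.Rodrigues(np.array(m["rvec"],float))[0];t=np.array(m["tvec"],float).ravel()
    v,u=np.mgrid[:d.shape[0],:d.shape[1]]
    p=np.stack([(u-m["cx"])/m["fx"]*d,(v-m["cy"])/m["fy"]*d,d],-1)
    return (p-t)@R
E
python3 - <<'E'
from h import *
o=bot.get_obs();print(o["time"],o["ee_pos"],o["tcp_rot"],o["opening"])
for c in("scene","side"):
    im,d=bot.camera(c);P=cloud(c,d);cv2.imwrite(f"pics/{c}0.png",im[:,:,::-1]);np.savez(f"{c}0.npz",im=im,P=P,d=d)
    for l in("rotator","bracket_top","guard_top","bolt_head","wheel","yellow_tube"):
        for r in bot.regions_of(c,l)[:2]:
            px=r["pixels"]&(d>0);q=P[px]
            print(c,l,round(r["conf"],2),r["point"],px.sum(),np.median(q,0).round(3) if len(q) else 0,q.min(0).round(3) if len(q) else 0,q.max(0).round(3) if len(q) else 0)
print(bot.get_obs()["time"])
E
```

```text
pics
0.0 [ 0.2099026  -0.50812332  0.23057581] [-9.00014580e+01  7.61080445e-02 -6.75536629e+01] 0.0852845627687438
scene rotator 0.76 [253.0, 279.3] 3773 [ 0.578 -0.146  0.072] [ 0.384 -0.201 -0.002] [ 0.66  -0.048  0.156]
scene rotator 0.36 [278.6, 236.2] 477 [ 0.583 -0.266  0.03 ] [ 0.534 -0.29  -0.001] [ 0.617 -0.24   0.035]
scene bracket_top 0.7 [252.0, 279.9] 3757 [ 0.58  -0.147  0.072] [ 0.384 -0.201 -0.002] [ 0.661 -0.063  0.156]
scene guard_top 0.57 [252.7, 277.5] 3751 [ 0.579 -0.147  0.074] [ 0.384 -0.2   -0.002] [ 0.66  -0.057  0.156]
scene bolt_head 0.27 [167.3, 447.5] 2228 [0.524 0.418 0.058] [ 0.395  0.349 -0.002] [0.558 0.612 0.114]
scene wheel 0.78 [223.1, 271.0] 741 [ 0.512 -0.145  0.127] [ 0.384 -0.185 -0.   ] [ 0.539 -0.073  0.156]
scene yellow_tube 0.68 [220.7, 264.0] 778 [ 0.512 -0.146  0.125] [ 0.382 -0.187 -0.   ] [ 0.539 -0.093  0.156]
scene yellow_tube 0.53 [279.5, 237.0] 475 [ 0.582 -0.265  0.03 ] [ 0.533 -0.29  -0.001] [ 0.617 -0.238  0.035]
side rotator 0.72 [198.1, 328.9] 2289 [ 0.547 -0.118  0.039] [ 0.446 -0.392 -0.004] [ 0.751 -0.069  0.151]
side bracket_top 0.77 [198.5, 330.6] 2399 [ 0.55  -0.118  0.034] [ 0.444 -0.401 -0.006] [ 0.75  -0.069  0.151]
side bracket_top 0.16 [183.9, 403.9] 411 [ 0.367 -0.375  0.044] [ 0.34  -0.566 -0.004] [ 0.407 -0.357  0.077]
side guard_top 0.88 [199.5, 328.2] 2240 [ 0.548 -0.117  0.04 ] [ 0.446 -0.354 -0.004] [ 0.669 -0.069  0.151]
side wheel 0.72 [186.6, 341.7] 492 [ 0.505 -0.124  0.105] [ 0.477 -0.392 -0.004] [ 0.638 -0.088  0.151]
side wheel 0.59 [225.1, 301.0] 148 [0.583 0.001 0.005] [ 0.526 -0.02  -0.003] [0.665 0.021 0.01 ]
side yellow_tube 0.92 [184.4, 342.8] 378 [ 0.504 -0.118  0.112] [ 0.477 -0.285  0.014] [ 0.601 -0.088  0.151]
0.7
```

Run:
```python
import cv2,numpy as np
a=cv2.imread("pics/scene0.png")[170:330,190:390];b=cv2.imread("pics/side0.png")[140:260,240:440]
a=cv2.resize(a,None,fx=3,fy=3);b=cv2.resize(b,None,fx=3,fy=3)
cv2.imwrite("pics/c1.png",cv2.resize(np.vstack([a,b]),None,fx=.7,fy=.7));
from h import *
for c in("scene","side"):
    P=np.load(c+"0.npz")["P"];im=np.load(c+"0.npz")["im"]
    x,y,z=P[...,0],P[...,1],P[...,2]
    roi=(x>.45)&(x<.7)&(y>-.24)&(y<-.02)
    for lo,hi in((.121,.128),(.128,.134),(.008,.016)):
        q=P[roi&(z>lo)&(z<hi)]
        print(c,lo,len(q)); 
        h,xe=np.histogram(q[:,0],bins=np.arange(.44,.70,.01));print(dict(zip(xe.round(2),h)))
```

```text
scene 0.121 295
{np.float64(0.44): np.int64(0), np.float64(0.45): np.int64(0), np.float64(0.46): np.int64(0), np.float64(0.47): np.int64(0), np.float64(0.48): np.int64(12), np.float64(0.49): np.int64(10), np.float64(0.5): np.int64(11), np.float64(0.51): np.int64(43), np.float64(0.52): np.int64(13), np.float64(0.53): np.int64(26), np.float64(0.54): np.int64(0), np.float64(0.55): np.int64(1), np.float64(0.56): np.int64(34), np.float64(0.57): np.int64(9), np.float64(0.58): np.int64(1), np.float64(0.59): np.int64(0), np.float64(0.6): np.int64(0), np.float64(0.61): np.int64(0), np.float64(0.62): np.int64(135), np.float64(0.63): np.int64(0), np.float64(0.64): np.int64(0), np.float64(0.65): np.int64(0), np.float64(0.66): np.int64(0), np.float64(0.67): np.int64(0), np.float64(0.68): np.int64(0)}
scene 0.128 165
{np.float64(0.44): np.int64(0), np.float64(0.45): np.int64(0), np.float64(0.46): np.int64(0), np.float64(0.47): np.int64(0), np.float64(0.48): np.int64(4), np.float64(0.49): np.int64(2), np.float64(0.5): np.int64(13), np.float64(0.51): np.int64(29), np.float64(0.52): np.int64(5), np.f
[... 2996 characters left out ...]
), np.float64(0.47): np.int64(28), np.float64(0.48): np.int64(25), np.float64(0.49): np.int64(29), np.float64(0.5): np.int64(34), np.float64(0.51): np.int64(39), np.float64(0.52): np.int64(40), np.float64(0.53): np.int64(42), np.float64(0.54): np.int64(31), np.float64(0.55): np.int64(24), np.float64(0.56): np.int64(14), np.float64(0.57): np.int64(22), np.float64(0.58): np.int64(22), np.float64(0.59): np.int64(30), np.float64(0.6): np.int64(33), np.float64(0.61): np.int64(43), np.float64(0.62): np.int64(29), np.float64(0.63): np.int64(8), np.float64(0.64): np.int64(20), np.float64(0.65): np.int64(10), np.float64(0.66): np.int64(0), np.float64(0.67): np.int64(0), np.float64(0.68): np.int64(0)}
```

View pics/scene0.png

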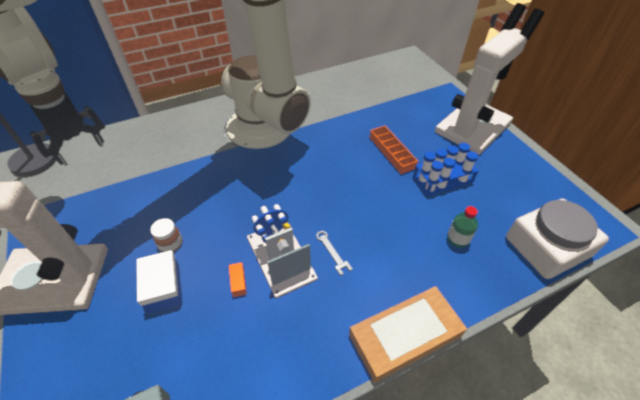

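View pics/c1.png

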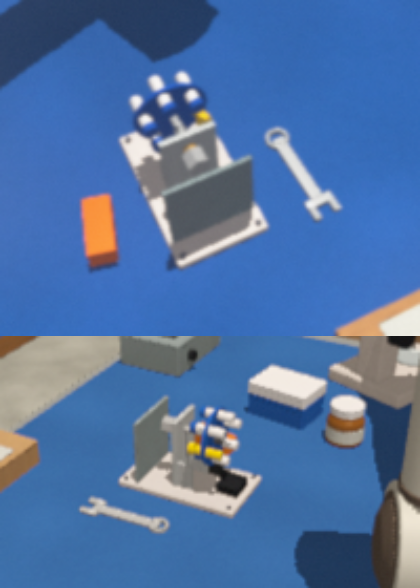

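Run:
```python
from h import *
for c in("scene","side"):
    f=np.load(c+"0.npz");P=f["P"];im=f["im"]
    x,y,z=P[...,0],P[...,1],P[...,2]
    roi=(x>.43)&(x<.68)&(y>-.23)&(y<-.06)
    q=P[roi&(z>.008)&(z<.016)][:,:2].astype(np.float32)
    print(c,"base",cv2.minAreaRect(q*1000),len(q))
    q=P[roi&(z>.05)&(z<.123)&(x>.605)]; ct=q.mean(0);n=np.linalg.svd(q-ct)[2][2]*1.0
    n*=np.sign(n[0]);print("guard plane",len(q),ct,n,"yaw",np.degrees(np.arctan2(n[1],n[0])),"y",np.percentile(q[:,1],[1,99]),"z",np.percentile(P[roi&(x>.605)][:,2],99.5))
    q=P[roi&(z>.05)&(z<.132)&(x>.552)&(x<.578)];print("bracket",np.percentile(q,[2,25,50,75,98],axis=0).round(4).tolist())
    h=cv2.cvtColor(im,cv2.COLOR_RGB2HSV);m=(h[...,0]>20)&(h[...,0]<35)&(h[...,1]>130)&(h[...,2]>120)&roi
    print("yellow",m.sum(),np.median(P[m],0),P[m].min(0),P[m].max(0))
```

```text
scene base ((554.5836181640625, -147.4335174560547), (142.82485961914062, 210.09494018554688), 89.82141876220703) 1089
guard plane 669 [ 0.62690984 -0.13804134  0.08735276] [ 0.99968397  0.02507778 -0.0017512 ] yaw 1.4370040640484805 y [-0.19085375 -0.08321969] z 0.12736601594076133
bracket [[0.5624, -0.1723, 0.0525], [0.5679, -0.1599, 0.0806], [0.5689, -0.1461, 0.1053], [0.5698, -0.1175, 0.1222], [0.5715, -0.104, 0.1315]]
yellow 23 [ 0.52951337 -0.10424887  0.10106089] [ 0.52111168 -0.11102988  0.09786781] [ 0.53705381 -0.09807155  0.10402362]
side base ((551.9210815429688, -132.4098358154297), (209.75225830078125, 121.06351470947266), 2.848154067993164) 623
guard plane 289 [ 0.62159288 -0.12433157  0.08875196] [ 0.99984175  0.01638813 -0.00692196] yaw 0.9390353043829948 y [-0.18567489 -0.07864602] z 0.12427856650710102
bracket [[0.5573, -0.1689, 0.0526], [0.5607, -0.1423, 0.0747], [0.5617, -0.123, 0.0987], [0.5633, -0.1057, 0.1172], [0.568, -0.098, 0.13]]
yellow 60 [ 0.5030901  -0.09904158  0.09743929] [ 0.47879475 -0.14978793  0.07231705] [ 0.53635043 -0.09269597  0.10373208]
```

```bash
python3 -m jog '[[0,1.3,1.3,0,0,0,-0.4],[0,2.6,2.6,0,0,0,-0.8],[0,3.9,3.9,0,0,0,-1.2],[0,5.2,5.2,0,0,0,-1.6],[0,6.5,6.5,0,0,0,-2]]'; python3 -m jog '[[0.3,1.3,1.3,0,0,0,-0.4],[0.3,2.6,2.6,0,0,0,-0.8],[0.3,3.9,3.9,0,0,0,-1.2],[0.3,5.2,5.2,0,0,0,-1.6],[0.3,6.5,6.5,0,0,0,-2]]'
```

```text
time: 1.2
ee_pos: [0.3735, -0.3444, 0.2315]
tcp_rot: [-90.0, -0.0, -77.7]
wrist_force: [1.3, -0.5, -0.5]
opening: 0.0854
time: 1.7
ee_pos: [0.5362, -0.1817, 0.2315]
tcp_rot: [-90.0, -0.0, -87.6]
wrist_force: [0.2, -0.7, 0.8]
opening: 0.0596
```

```bash
python3 -m jog '[[0.4,0.8,0.7,0,0,0,-0.2],[0.4,1.6,1.4,0,0,0,-0.2],[0.4,2.2,1.9,0,0,0,-0.2],[0.4,2.2,1.9,0,0,0,-0.2]]'
cat >> h.py <<'E'
def wrist():
    from scipy.spatial.transform import Rotation as Ro
    o=bot.get_obs();im,d=bot.camera("wrist");m=bot.camera_model("wrist")
    T=np.array(m["tool_from_camera"]);R=Ro.from_euler("xyz",o["tcp_rot"],degrees=True).as_matrix()
    v,u=np.mgrid[:400,:640];p=np.stack([(u-m["cx"])/m["fx"]*d,(v-m["cy"])/m["fy"]*d,d],-1)
    return o,im,d,(p@T[:3,:3].T+T[:3,3])@R.T+o["ee_pos"]
E
python3 - <<'E'
from h import *
o,im,d,P=wrist();print(o["time"],o["ee_pos"],o["tcp_rot"],o["opening"])
cv2.imwrite("pics/w1.png",im[...,::-1]);np.savez("w1.npz",im=im,P=P,d=d)
for l in("bolt_head","bracket_top","guard_top","yellow_tube"):
    for r in bot.regions_of("wrist",l)[:2]:
        px=r["pixels"]&(d>0);q=P[px];print(l,round(r["conf"],2),r["point"],px.sum(),np.percentile(q,[2,50,98],axis=0).round(3).tolist())
x,y,z=P[...,0],P[...,1],P[...,2];roi=(d>0)&(x>.5)&(x<.68)&(y>-.23)&(y<-.04)
for lo,hi,a,b in((.120,.129,.60,.66),(.126,.135,.55,.59),(.098,.121,.575,.602)):
    q=P[roi&(z>lo)&(z<hi)&(x>a)&(x<b)]
    if len(q)>5: print(lo,len(q),np.percentile(q,[1,50,99],axis=0).round(4).tolist(),cv2.minAreaRect((q[:,:2]*1000).astype(np.float32)))
E
```

```text
time: 2.1
ee_pos: [0.5913, -0.1342, 0.2305]
tcp_rot: [-90.0, 0.0, -88.4]
wrist_force: [0.6, 0.0, -1.1]
opening: 0.0512
2.1 [ 0.59129619 -0.13418744  0.23046988] [-9.00375561e+01  2.65833656e-02 -8.84155791e+01] 0.05123942660775391
bolt_head 0.63 [188.3, 318.4] 1058 [[0.58, -0.147, 0.098], [0.593, -0.135, 0.115], [0.602, -0.122, 0.118]]
bracket_top 0.66 [196.5, 322.5] 24316 [[0.491, -0.191, 0.011], [0.572, -0.136, 0.093], [0.657, -0.08, 0.148]]
yellow_tube 0.73 [275.2, 323.5] 7294 [[0.486, -0.179, 0.075], [0.514, -0.138, 0.131], [0.539, -0.095, 0.152]]
0.12 1350 [[0.6229, -0.1878, 0.1205], [0.627, -0.1342, 0.1249], [0.6305, -0.0806, 0.1266]] ((626.7012939453125, -134.35018920898438), (5.829388618469238, 110.00109100341797), 1.5301268100738525)
0.126 1073 [[0.5632, -0.1698, 0.1264], [0.5685, -0.1352, 0.1307], [0.5723, -0.1016, 0.1324]] ((567.649169921875, -135.75576782226562), (8.609261512756348, 70.02169799804688), 1.4035961627960205)
0.098 1137 [[0.5754, -0.1484, 0.0989], [0.5917, -0.1351, 0.115], [0.6018, -0.1216, 0.1185]] ((588.3919067382812, -135.1201629638672), (26.800811767578125, 27.225692749023438), 0.9692763686180115)
```

View pics/w1.png

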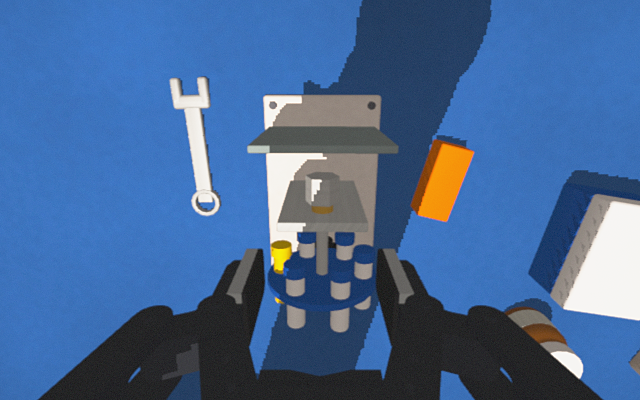

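```bash
python3 -c "
from h import *
print(np.array(bot.camera_model('wrist')['tool_from_camera']).round(3))"
python3 -m jog '[[0.4,0.05,0,-0.7,0,0,0],[0.4,0.05,0,-1.4,0,0,0],[0.4,0.05,0,-2.1,0,0,0],[0.4,0.05,0,-2.8,0,0,0],[0.4,0.05,0,-3.4,0,0,0]]'
```

```text
[[ 1.     0.     0.    -0.   ]
 [ 0.    -0.311  0.951 -0.143]
 [ 0.    -0.951 -0.311  0.081]
 [ 0.     0.     0.     1.   ]]
time: 2.85
ee_pos: [0.5907, -0.1365, 0.1456]
tcp_rot: [-90.0, -0.0, -88.6]
wrist_force: [-0.0, -1.3, 0.6]
opening: 0.0513
```

```bash
python3 -m jog '[[0.4,0.05,0.05,-0.5,0,0,0],[0.4,0.05,0.05,-1.0,0,0,0],[0.4,0.05,0.05,-1.5,0,0,0],[0.4,0.05,0.05,-2,0,0,0],[0.4,0.05,0.05,-2.3,0,0,0]]'
cat > y.py <<'E'
from h import *
import sys
H=np.array([.590,-.135,.105]);a=np.radians(1.5)
m=lambda im:(lambda h:(h[...,0]>20)&(h[...,0]<35)&(h[...,1]>110)&(h[...,2]>90))(cv2.cvtColor(im,cv2.COLOR_RGB2HSV))
for c in("wrist","scene","side"):
    if c=="wrist": o,im,d,P=wrist()
    else: t=bot.get_obs()["time"];im,d=bot.camera(c);P=cloud(c,d)
    cv2.imwrite(f"pics/{sys.argv[1]}_{c}.png",im[...,::-1])
    k=m(im)&(d>0)&(np.abs(P-[.52,-.135,.105])<[.06,.07,.07]).all(-1)
    q=P[k]-H;xr=q@[np.cos(a),np.sin(a),0];yr=q@[-np.sin(a),np.cos(a),0]
    if k.sum()>3: print(c,bot.get_obs()["time"],k.sum(),"xr",np.percentile(xr,[2,98]).round(4),"yr %.4f zr %.4f"%(np.median(yr),np.median(q[:,2])),"y",np.percentile(yr,[2,98]).round(3),"z",np.percentile(q[:,2],[2,98]).round(3),"ang %.1f"%np.degrees(-np.arctan2(np.median(yr),np.median(q[:,2]))))
    else: print(c,"none",k.sum())
o=bot.get_obs();print(o["time"],o["ee_pos"],o["tcp_rot"],o["opening"],o["wrist_force"])
E
python3 y.py a
```

```text
time: 3.35
ee_pos: [0.5922, -0.1345, 0.0874]
tcp_rot: [-90.1, 0.0, -88.5]
wrist_force: [-0.5, 0.6, -0.6]
opening: 0.051
wrist none 0
scene none 0
side 3.5 66 xr [-0.1101 -0.0301] yr 0.0407 zr 0.0034 y [-0.013  0.045] z [-0.021  0.009] ang -85.2
3.5 [ 0.59229794 -0.13450455  0.08838712] [-9.00413263e+01  1.05798864e-02 -8.85498525e+01] 0.051362701548797914 [-0.77161236  0.05204955  0.48919141]
```

```bash
W='x'; for i in 1 2 3 4 5 6 7 8 9 10 11 12 13 14; do python3 -m jog '[[0.4,0,0,0,0,0,0],[0.4,0,0,0,0,0,0],[0.4,0,0,0,0,0,0],[0.4,0,0,0,0,0,0],[0.4,0,0,0,0,0,0]]' >o.txt; done; cat o.txt; python3 y.py b
python3 - <<'E'
import cv2,numpy as np
a=cv2.imread("pics/b_scene.png")[180:310,200:350];b=cv2.imread("pics/b_side.png")[130:260,260:410];c=cv2.imread("pics/b_wrist.png")
a,b=[cv2.resize(i,(375,325),interpolation=cv2.INTER_CUBIC) for i in(a,b)]
cv2.imwrite("pics/c2.png",np.vstack([np.hstack([a,b]),cv2.resize(c,(750,270)[:2])]))
E
```

```text
time: 10.5
ee_pos: [0.5925, -0.1346, 0.0888]
tcp_rot: [-90.0, 0.0, -88.6]
wrist_force: [-0.4, -0.4, -0.8]
opening: 0.0513
wrist none 0
scene none 0
side 10.65 65 xr [-0.1097 -0.0538] yr 0.0309 zr 0.0273 y [0.022 0.036] z [0.017 0.033] ang -48.5
10.65 [ 0.59249504 -0.13456263  0.0887606 ] [-9.00045398e+01  1.11546891e-03 -8.85493870e+01] 0.05103004430039988 [ 1.02380696 -0.02605423  0.48634597]
```

View pics/c2.png

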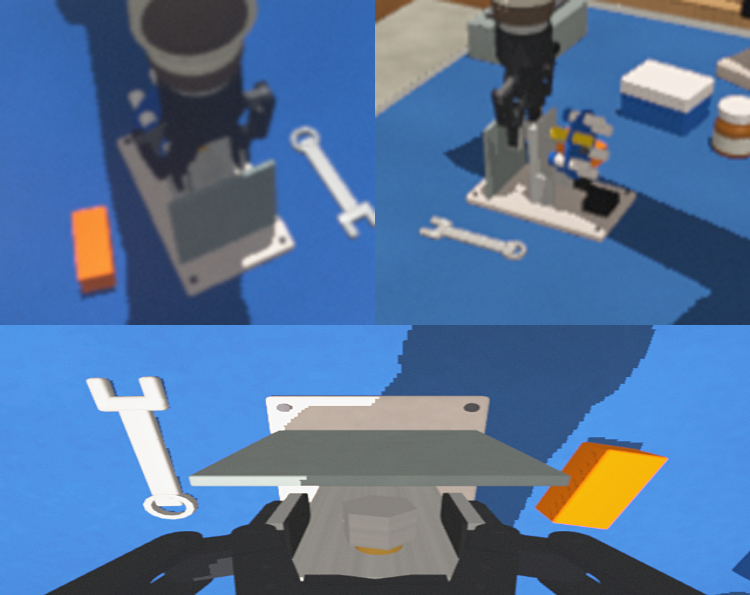

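```bash
cat > hexa.py <<'E'
from h import *
from scipy.optimize import minimize_scalar
o,im,d,P=wrist();H=np.array([.590,-.135]);a=np.radians(1.5)
q=P[(d>0)&(P[...,2]>.094)&(P[...,2]<.121)]-np.r_[H,.105]
xr=q@[np.cos(a),np.sin(a),0];yr=q@[-np.sin(a),np.cos(a),0];z=q[:,2]
k=(xr>-9)&(abs(xr)<.009)&(abs(yr)<.0155)&(z>-.004);yr,z=yr[k],z[k];best=[]
for th in np.radians(np.arange(-60,0,.5)):
    n=th+np.radians(np.arange(0,360,60));
    for dy in np.arange(-.002,.0021,.0005):
      for dz in np.arange(-.002,.0021,.0005):
        best.append((np.median(abs(np.max((yr[:,None]-dy)*np.cos(n)+(z[:,None]-dz)*np.sin(n),1)-.012)),np.degrees(th),dy,dz))
best.sort();print(o["time"],k.sum());[print(np.round(b,5)) for b in best[:5]]
E
python3 hexa.py
for i in 1 2 3 4 5 6; do python3 -m jog '[[0.4,0,0,0,0,0,0],[0.4,0,0,0,0,0,0],[0.4,0,0,0,0,0,0],[0.4,0,0,0,0,0,0],[0.4,0,0,0,0,0,0]]' >o.txt; done; cat o.txt; python3 hexa.py;python3 y.py c
```

```text
10.65 2372
[ 2.8e-04 -4.6e+01 -5.0e-04  0.0e+00]
[ 2.80e-04 -4.55e+01 -5.00e-04  0.00e+00]
[ 2.9e-04 -4.5e+01 -5.0e-04  0.0e+00]
[ 2.90e-04 -4.65e+01 -5.00e-04  0.00e+00]
[ 2.9e-04 -4.7e+01 -5.0e-04  0.0e+00]
time: 13.7
ee_pos: [0.5925, -0.1346, 0.0888]
tcp_rot: [-90.0, 0.0, -88.6]
wrist_force: [0.1, -0.9, 0.0]
opening: 0.0514
13.7 2456
[ 2.6e-04 -2.9e+01 -5.0e-04  0.0e+00]
[ 2.7e-04 -2.8e+01 -5.0e-04  0.0e+00]
[ 2.70e-04 -2.95e+01 -5.00e-04  0.00e+00]
[ 2.7e-04 -2.7e+01 -5.0e-04  0.0e+00]
[ 2.70e-04 -2.85e+01 -5.00e-04  0.00e+00]
wrist none 0
scene none 0
side 13.9 57 xr [-0.1106 -0.055 ] yr 0.0216 zr 0.0345 y [0.012 0.025] z [0.026 0.04 ] ang -32.1
13.9 [ 0.59251434 -0.13455053  0.0887785 ] [-9.00010776e+01 -1.09152226e-04 -8.85501680e+01] 0.05108628639266634 [-0.27622732  0.25979078 -0.68565554]
```

```bash
python3 -m jog '[[0.58,0,-0.03,-0.05,0,0,0],[0.58,0,-0.03,-0.1,0,0,0],[0.58,0,-0.03,-0.1,0,0,0],[0.58,0,-0.03,-0.1,0,0,0],[0.58,0,-0.03,-0.1,0,0,0]]'
for i in 1 2 3 4 5 6; do python3 -m jog '[[0.58,0,0,0,0,0,0],[0.58,0,0,0,0,0,0],[0.58,0,0,0,0,0,0],[0.58,0,0,0,0,0,0],[0.58,0,0,0,0,0,0]]' >o.txt; done; cat o.txt; python3 hexa.py
```

```text
time: 14.4
ee_pos: [0.5925, -0.1353, 0.0863]
tcp_rot: [-90.0, 0.0, -88.6]
wrist_force: [0.4, 0.0, 0.1]
opening: 0.0362
time: 17.4
ee_pos: [0.5925, -0.1353, 0.0863]
tcp_rot: [-90.0, 0.0, -88.6]
wrist_force: [0.3, -0.1, 0.5]
opening: 0.0359
17.4 2351
[ 3.0e-04 -7.5e+00 -5.0e-04  0.0e+00]
[ 3.0e-04 -6.5e+00 -5.0e-04  0.0e+00]
[ 3.e-04 -7.e+00 -5.e-04  0.e+00]
[ 3.1e-04 -8.0e+00 -5.0e-04  0.0e+00]
[ 3.1e-04 -6.0e+00 -5.0e-04  0.0e+00]
```

```bash
python3 -m jog '[[0.58,0,0,0,0,0,0],[0.58,0,0,0,0,0,0],[0.58,0,0,0,0,0,0],[0.58,0,0,0,0,0,0],[0.58,0,0,0,0,0,0]]'|head -1
python3 -m jog '[[0.58,0,0,0,0,0,0],[0.58,0,0,0,0,0,0],[0.58,0,0,0,0,0,0],[0.58,0,0,0,0,0,0],[0.58,0,0,0,0,0,0]]'|head -1
python3 -m jog '[[1,0,0,0,0,0,0],[1,0,0,0,0,0,0],[1,0,0,0,0,0,0],[1,0,0,0,0,0,0],[1,0,0,0,0,0,0]]' 100
python3 -m jog '[[1,0,0,0,0,0,0],[1,0,0,0,0,0,0],[1,0,0,0,0,0,0],[1,0,0,0,0,0,0],[1,0,0,0,0,0,0]]'
python3 hexa.py; python3 y.py e
for i in 1 2 3 4; do python3 -m jog '[[1,0,0,0,0,0,0],[1,0,0,0,0,0,0],[1,0,0,0,0,0,0],[1,0,0,0,0,0,0],[1,0,0,0,0,0,0]]' >o.txt; done; cat o.txt;python3 hexa.py; python3 y.py f
python3 - <<'E'
import cv2,numpy as np
b=cv2.imread("pics/f_side.png")[130:260,260:410];c=cv2.imread("pics/f_wrist.png")[150:400,120:520]
cv2.imwrite("pics/c3.png",np.hstack([cv2.resize(b,(375,325),interpolation=cv2.INTER_CUBIC),cv2.resize(c,(425,325))]))
E
```

```text
time: 17.95
time: 18.45
time: 18.95
ee_pos: [0.5926, -0.1357, 0.0866]
tcp_rot: [-90.0, -0.0, -88.6]
wrist_force: [-1.5, -5.7, 5.3]
opening: 0.0221
time: 19.45
ee_pos: [0.5925, -0.1357, 0.0866]
tcp_rot: [-90.0, -0.0, -88.6]
wrist_force: [-1.8, -4.5, 5.5]
opening: 0.0223
19.45 2315
[ 3.3e-04 -1.0e+00 -5.0e-04  0.0e+00]
[ 3.30e-04 -5.95e+01 -5.00e-04  0.00e+00]
[ 3.4e-04 -5.0e-01 -5.0e-04  0.0e+00]
[ 3.4e-04 -2.0e+00 -5.0e-04  0.0e+00]
[ 3.4e-04 -6.0e+01 -5.0e-04  0.0e+00]
wrist none 0
scene none 0
side 19.65 48 xr [-0.1098 -0.0587] yr 0.0048 zr 0.0389 y [-0.004  0.01 ] z [0.031 0.043] ang -7.1
19.65 [ 0.59256785 -0.13575475  0.08663106] [-8.99797205e+01 -4.54788305e-02 -8.85708640e+01] 0.022132191529942096 [-2.29143161 -5.31764684  5.61892418]
time: 21.65
ee_pos: [0.5925, -0.1357, 0.0866]
tcp_rot: [-90.0, -0.0, -88.6]
wrist_force: [-1.8, -5.1, 5.1]
opening: 0.0224
21.65 2330
[ 3.2e-04 -5.0e-01 -5.0e-04  0.0e+00]
[ 3.2e-04 -6.0e+01 -5.0e-04  0.0e+00]
[ 3.20e-04 -5.95e+01 -5.00e-04  0.00e+00]
[ 3.2e-04 -5.9e+01 -5.0e-04  0.0e+00]
[ 3.2e-04 -1.5e+00 -5.0e-04  0.0e+00]
wrist none 0
scene none 0
side 21.85 50 xr [-0.1101 -0.0579] yr 0.0057 zr 0.0393 y [-0.003  0.01 ] z [0.032 0.043] ang -8.3
21.85 [ 0.59255351 -0.1357279   0.08662313] [-8.99801968e+01 -4.23862390e-02 -8.85711309e+01] 0.022041615914378414 [-1.80764156 -4.26564469  4.2306658 ]
```

View pics/c3.png

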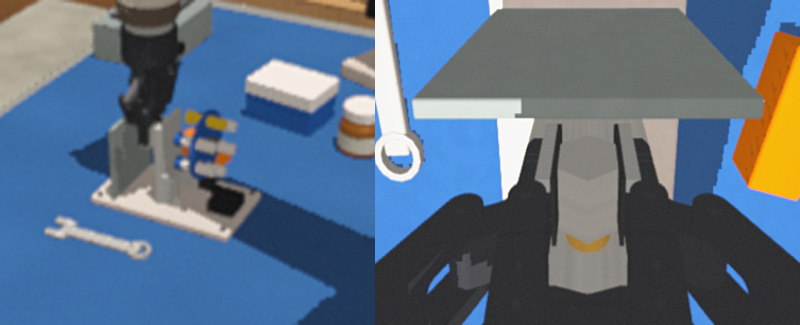

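```bash
python3 -c "
from workcell import bot
print(bot.job_done())"
```

```text
the job is handed in; nothing more can be done
None
```

The bolt head is gripped and the wheel is stopped with the yellow tube at the top. I handed the job in at about 22 s, with the grip still commanded at 100 N.

I reached down into the gap, tracked the bolt head's angle with the wrist camera, and closed the fingers at about 18.5 s. The wrench, slide box and other things near the rotator looked undisturbed in the last pictures, and I saw no sign of contact with the wheel or its tubes.

**Last checks:**
- **Holding:** the bolt head read -1.0° just after gripping and -0.5° about 2 s later, so it is not turning.
- **Force:** the wrist force is about 7 N, far below the limit.
- **Disagreements:** the side camera put the yellow tube at about -7° to -8°. I put this down to it seeing only the tube's near side. The fingers read 22 mm open on a 24 mm head, and I did not find out why.

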